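# Ready the frying pan and set the hob dial to medium

### The arm

A 7-joint arm with a two-finger parallel gripper is mounted at the origin on the work surface. World frame = base frame: x ahead of the robot, y to its left, z up, the work surface at z = 0. Lengths are in m, angles in rad, forces in N, time in s.
With the tool pointing down it reaches from about 0.35 to 0.9 m from the base axis. Payload 8.1 kg.
Tool frame: the origin (TCP) lies midway between the tips of the shut fingers; the grasp point (between the pads) lies 19 mm behind it; x points along the fingers, y is the direction in which the jaws open and shut, and the axes are right-handed (so a half turn about x gives the same grasp; the last joint's range is limited). The gripper opens to 85 mm and grips with 20 to 120 N. Pads are 22 mm wide; open, the fingers measure 114 mm over their backs; the gripper's body (76 mm by 85 mm) begins 54 mm behind the grasp point. The pads swing forward as they close: fully open they stand 13 mm farther back than shut.
Start: joints at [-1.355, 0.434, 0.025, 1.573, -0.012, 1.134, -0.075], TCP at [0.196, 0.594, 0.196] pointing down, gripper open.
Joint ranges: [-2.62, 2.62], [-0.44, 2.09], [-1.27, 1.32], [0.08, 2.57], [-1.32, 4.46], [0.12, 2], [-2.74, 2.74]. Speed limits (rad/s): [2.22, 2.22, 3.01, 3.01, 3.14, 3.14, 3.14].

### API

Orientations are given as a unit quaternion [x, y, z, w].
In Python, from workcell import bot, optics, hand_in, spotter gives the robot as it stands. The module is installed in compiled form; this text tells all that it offers.
- The arm moves only by the tool apply_moves, never from a script. Its argument "moves" is a list of rows, each a list of 3 entries, a list of its own where there are three numbers: the closure in counts, from 0 (fully open) to 255 (shut), then the shift along the tool's x, y, z in mm, then the turn, a rotation vector about the tool's x, y, z in degrees. In form: [[hand, [x, y, z], [ax, ay, az]], ...]. A call has 1 to 8 rows; each row shifts and turns the commanded pose from where the row before left it, along the tool's axes as they then stand; what a row does not reach is not made up. A row lasts 1/8 s, in which the tool goes at most 62.5 mm and 10.7 degrees, less where a joint would pass 70% of its speed; a pose out of reach is approached as far as the arm can. A call with a gripper value outside its range is refused whole. The fingers move at their own pace and stop on an object; "grip_force" is the grip in N (left out, the last holds). Time passes only in rows, so rows that do not move let the fingers close. It gives the time, the measured TCP pose, the force and the opening at its end, in the units of the state.
- bot.get_state(): the state, without advancing time (a new reading comes with each control period).
- optics.grab_frame(name): name is "scene" or "top"; returns a dict with "img" (400x640x3 uint8, blue, green, red), "z_map" (400x640 float32, m along the optical axis (not along the pixel's ray), 0 where there is no reading), "camera_matrix" (3x3 intrinsics, pixels), "xyz" and "orientation" of the camera in the world. Camera axes: x right, y down, z forward; pixel columns grow to the right and rows downward; lengths in m; the calibration is good to about 2 mm. A picture is of the moment at which its call begins.
- hand_in(): hands the job in, once; it reports no verdict.
Trained networks look in the newest picture that a camera, given by its name, has taken for a name from the list of things; names that differ only in an ending like _2 or _b are one class to them, and where a whole thing is asked for, a point or a joint stands for the part that bears it (a point fixed in the world has none). Each returns a list of dicts, best first, with "conf" (0 to 1); they miss things now and then, are a little off and sometimes report something else, mostly with a low value. They report only what shows in the picture. A call takes as long as a camera call. They do not tell look-alikes from the thing itself.
- spotter.find_in(label, camera): "xy" ([column, row] in pixels, amid what is visible of it).
- spotter.regions_of(label, camera): "mask" (400x640 bool, what is visible of it) and "xy" ([column, row] in pixels, amid what is visible of it).
- spotter.place_of(label, camera): "xy" ([column, row] in pixels: a listed point, or the origin of a listed thing).
The state is a dict: "t": time; "q": joint angles; "joint_vel": joint speeds; "tau": joint torques, N m; "tcp_pos": TCP position; "tcp_rot": TCP orientation; "wrist_force": force on the tool from outside, world axes, zero at the start; "moment": the same for the moment, N m; "width": finger opening in m.
Only numpy, scipy, OpenCV 4.12 (cv2) and the standard library are available. Lean on these libraries where they do the work, as an engineer would, in place of code of your own. Each camera call takes 0.05 s, during which the arm holds its last target.

### The job

Get the frying pan ready to preheat: centre it on the hob's heating ring, so that its whole rim lies inside the ring, flat on the glass, with its handle turned off the control panel to point straight out to the side of the hob where the tall canister does not stand. Then turn the heat dial clockwise until its white pointer line stands at the orange medium mark. Do not knock over or shift any of the things standing round the hob.

Things in the scene. Friction and masses are not known exactly. Their poses are not given: they have to be found in the camera images.
- hob: Portable one-ring electric hob, fixed, a steel box 380 mm deep (its x) by 300 mm wide (its y) by 75 mm high; origin at the centre of its underside on the table, z up. +x points to its rear. Black glass top at 75 mm height, from x = -88 to +188 mm, full width; dark control panel along the front, x = -189 to -88 mm, its surface 71 mm above the table. The hob's place and yaw vary.
- ring_center (a point): Centre of the heating ring, on the glass surface, at hob (50, 0, 75) mm; axes as the hob's. The ring is a thin light circle of 97 mm outer and 93.5 mm inner radius printed on the glass.
- dial (a joint): Angle of the heat dial, rad: 0 = off (pointer to the hob's +x), growing clockwise seen from above, to a stop at 4.71. The orange medium mark is at 2.356 (135 degrees clockwise from off). The scale has 11 marks 0.471 apart: white off, orange medium (the sixth), red full; the others small. The dial turns smoothly without clicks, needs about 0.06 N m, and stays where it is left.
- dial_center (a point): The dial: on its axis, half-way up its wing grip, at hob (-137, 0, 92) mm; +x along the wing towards the pointer end (turns with the dial), z up. A light metal disc of 34 mm radius, 10 mm thick on the panel (top 81 mm above the table), carrying an upright straight wing 68 mm long through the axis, 14 mm thick and 22 mm high (top 103 mm above the table). A white line on top of one half of the wing, and on that end, is the pointer.
- dial_mark (a point): The orange medium mark, a 13 x 7 mm bar on the panel, 44.5 mm from the dial's axis, at hob (-168.5, -31.5, 71) mm.
- pan_center (a point): Aluminium frying pan with dark inside and wooden handle, loose, about 0.55 kg: on its axis, 21 mm above its underside; z up, +x along the handle. Rim 85 mm radius, 42 mm high, underside 68 mm radius, wall 4 mm. At the start it stands on the glass nearer to the panel than the ring's centre, with its handle over the control panel and dial. The glass is smooth and it can be slid.
- handle_grip (a point): A place to grip the pan's handle: 120 mm from the pan's axis, handle's mid-height, 55 mm above the pan's underside; axes as the pan's. The handle is a straight level wooden bar, 24 mm wide, 18 mm thick, from 98 to 215 mm from the pan's axis; over the dial it leaves 18 mm of air.
- handle_end (a point): The free end of the pan's handle, 215 mm from the pan's axis, mid-height; axes as the pan's.
- canister_center (a point): Tall white canister with wooden lid, loose, 124 mm diameter, 178 mm high with its knob, 0.9 kg: on its axis, 90 mm above its underside. Stands close beside the hob, on its left or its right.
- scales_center (a point): Low white kitchen scales with marble-look platform, loose, 180 x 130 mm, 35 mm high: centre, half-way up. Stand close beside the hob on the side opposite to the canister; the pan's handle may pass above them.
- oil_center (a point): Amber oil bottle with yellow cap, loose, 52 mm diameter, 95 mm high: centre, half-way up. Stands beside the hob's front corner, left or right; the pan's handle passes above it.
- shaker_center (a point): White shaker with blue cap, loose, 44 mm diameter, 95 mm high: centre, half-way up. Stands beside the other front corner of the hob; the pan's handle passes above it.
- mould_center (a point): White open rice-mould cup, loose, 68 mm diameter, 45 mm high: centre, half-way up. Stands on the table left of the hob, beyond the canister or scales.
Mind the look-alikes: they are no part of the job. There is more than one size of the part that bears canister_center; the job needs the largest.

How it is judged:
By the outcome, as a careful person would: the job done as asked, in the order asked, and still so for the second after the job is handed in, with the robot touching nothing.
It also fails if it takes over 51 s, if anything falls off the work surface, if the arm or the gripper's body presses on something with over 40 N, if the wrist force passes 120 N, or if a joint passes its speed limit or range.

## Working session

There is one attempt and no reset: what is moved stays moved. The work goes in short steps, Python scripts to look and compute and a tool call to move; the robot and the scene stay as the last step left them, time stands still between calls to the robot, and variables do not carry over. Pictures are saved under pics/ and viewed, and the job is handed in when it is done.

Besides the shell and the picture viewer there is one more tool, called after "Request:" as name(argument=value, ...) on one line, values as JSON. apply_moves: Moves the arm, as the interface text tells. Its arguments: {"type":"object","properties":{"moves":{"type":"array"},"grip_force":{"type":"number"}},"required":["moves"]}

```bash
mkdir -p pics; ls
cat > h.py <<'E'
import numpy as np, cv2
from workcell import bot, optics, hand_in, spotter
from scipy.spatial.transform import Rotation as R
def cam(n):
    f=optics.grab_frame(n); return f
def pts(f):
    K=f["camera_matrix"]; z=f["z_map"]; v,u=np.mgrid[0:z.shape[0],0:z.shape[1]]
    P=np.stack([(u-K[0,2])/K[0,0]*z,(v-K[1,2])/K[1,1]*z,z],-1)
    W=P@R.from_quat(f["orientation"]).as_matrix().T+np.array(f["xyz"])
    W[z<=0]=np.nan
    return W
def ray_z(f,uv,h):
    K=f["camera_matrix"]; d=np.array([(uv[0]-K[0,2])/K[0,0],(uv[1]-K[1,2])/K[1,1],1.])
    d=R.from_quat(f["orientation"]).as_matrix()@d; o=np.array(f["xyz"])
    return o+d*(h-o[2])/d[2]
def proj(f,p):
    K=f["camera_matrix"]; c=R.from_quat(f["orientation"]).as_matrix().T@(np.array(p)-np.array(f["xyz"]))
    return K[0,0]*c[0]/c[2]+K[0,2],K[1,1]*c[1]/c[2]+K[1,2]
E
python3 - <<'E'
from h import *
s=bot.get_state()
for k in s: print(k,np.round(s[k],3))
for n in("scene","top"):
    f=cam(n); cv2.imwrite(f"pics/{n}0.png",f["img"]); print(n,np.round(f["xyz"],3),np.round(f["orientation"],3),f["camera_matrix"])
    for l in["ring_center","dial_center","dial_mark","pan_center","handle_grip","handle_end","hob","canister_center","scales_center","oil_center","shaker_center","mould_center"]:
        print(l,[(np.round(d["xy"],1).tolist(),round(float(d["conf"]),2)) for d in spotter.place_of(l,n)][:3])
E
```

```text
pics
t 0.0
q [-1.355  0.435  0.025  1.574 -0.012  1.134 -0.075]
joint_vel [ 0.001 -0.     0.002 -0.    -0.    -0.001 -0.001]
tau [ 0.0000e+00 -6.7048e+01  1.0250e+00 -3.1619e+01  1.6000e-02  1.3000e-02
  0.0000e+00]
tcp_pos [0.196 0.593 0.195]
tcp_rot [ 0.112  0.698 -0.113  0.698]
wrist_force [ 0.585 -0.342 -0.596]
moment [-0.022 -0.003  0.003]
width 0.085
scene [1.167 0.548 0.686] [ 0.401  0.802 -0.4   -0.188] [[371.63695652   0.         320.3866105 ]
 [  0.         371.63695652 198.18065423]
 [  0.           0.           1.        ]]
ring_center [([286.5, 208.1], 0.69)]
dial_center [([334.3, 172.6], 0.54)]
dial_mark [([333.2, 171.5], 0.71)]
pan_center [([290.3, 197.4], 0.79)]
handle_grip [([323.7, 167.0], 0.63), ([408.9, 276.3], 0.33)]
handle_end [([345.9, 155.9], 0.59)]
hob [([299.5, 222.6], 0.61)]
canister_center [([431.6, 236.2], 0.89), ([334.8, 301.2], 0.87), ([389.9, 213.6], 0.35)]
scales_center [([240.0, 192.1], 0.73)]
oil_center [([281.7, 163.8], 0.69)]
shaker_center [([388.3, 217.6], 0.91), ([406.3, 276.8], 0.72)]
mould_center [([407.7, 278.0], 0.69), ([240.7, 188.7], 0.64)]
top [0.511 0.099 1.088] [-0.704  0.71  -0.032  0.02 ] [[404.46173482   0.         323.59157462]
 [  0.         404.46173482 199.18434226]
 [  0.           0.           1.        ]]
ring_center []
dial_center [([347.5, 256.7], 0.68)]
dial_mark [([359.4, 268.9], 0.76)]
pan_center [([353.6, 189.0], 0.86)]
handle_grip [([350.9, 241.5], 0.7)]
handle_end [([347.8, 282.6], 0.67)]
hob []
canister_center [([212.5, 236.6], 0.79), ([249.9, 125.2], 0.76)]
scales_center [([436.9, 198.0], 0.69)]
oil_center [([431.0, 253.6], 0.58)]
shaker_center [([271.3, 248.8], 0.64)]
mould_center [([221.5, 191.2], 0.6)]
```

View pics/scene0.png

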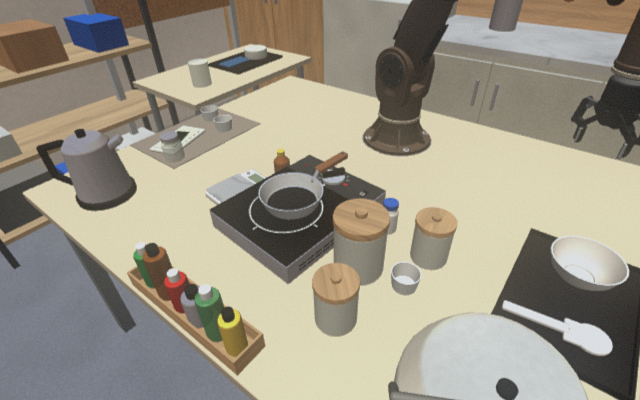

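View pics/top0.png

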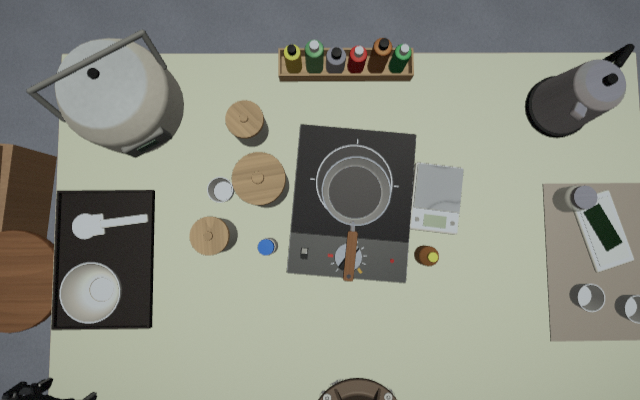

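Run:
```python
from h import *
f=cam("top"); W=pts(f); img=f["img"]
np.savez("top0.npz",**f)
sub=np.zeros(W.shape[:2],bool); sub[115:295,275:425]=1
m=sub&(W[...,2]>0.062)&(W[...,2]<0.083)
P=W[m]; print(m.sum(),np.median(P[:,2]))
r=cv2.minAreaRect(P[:,:2].astype(np.float32)); print(r)
# pixel-based dark contour
g=img.max(2)
mm=((g<110)&sub).astype(np.uint8)
mm=cv2.morphologyEx(mm,cv2.MORPH_CLOSE,np.ones((9,9)))
cs,_=cv2.findContours(mm,cv2.RETR_EXTERNAL,cv2.CHAIN_APPROX_NONE)
c=max(cs,key=cv2.contourArea); rr=cv2.minAreaRect(c); print(rr,cv2.boxPoints(rr))
for p in cv2.boxPoints(rr): print(ray_z(f,p,0.075))
# zoom
cv2.imwrite("pics/topzoom.png",cv2.resize(img[110:300,200:480],None,fx=2.8,fy=2.8,interpolation=cv2.INTER_CUBIC))
# heights
for l in["canister_center","scales_center","oil_center","shaker_center","mould_center","pan_center"]:
    for d in spotter.regions_of(l,"top")[:2]:
        w=W[d["mask"]]; w=w[np.isfinite(w[:,0])]; print(l,round(d["conf"],2),np.round(np.nanmedian(w,0),3),np.round(np.percentile(w,2,0),3),np.round(np.percentile(w,98,0),3))
```

```text
15468 0.07428740475194695
((0.576977550983429, 0.010061129927635193), (0.38687852025032043, 0.3801542818546295), 84.8298568725586)
((351.4070739746094, 202.893798828125), (152.9936981201172, 150.99813842773438), 3.814074993133545) [[270.05753 273.13715]
 [280.10178 122.47346]
 [432.75662 132.65045]
 [422.71237 283.31415]]
[0.40340608 0.21582017 0.075     ]
[0.78212965 0.19050876 0.075     ]
[ 0.75372612 -0.19859421  0.075     ]
[ 0.37424231 -0.16238316  0.075     ]
canister_center 0.82 [0.624 0.229 0.163] [0.571 0.175 0.035] [0.684 0.288 0.178]
canister_center 0.77 [0.769 0.268 0.122] [0.735 0.23  0.015] [0.818 0.314 0.133]
scales_center 0.58 [ 0.589 -0.214  0.033] [ 0.503 -0.276  0.021] [ 0.675 -0.153  0.038]
oil_center 0.8 [ 0.443 -0.174  0.066] [ 0.418 -0.203  0.012] [ 0.464 -0.158  0.097]
shaker_center 0.57 [0.471 0.221 0.094] [0.452 0.204 0.026] [0.489 0.243 0.098]
mould_center 0.68 [0.617 0.356 0.008] [0.586 0.319 0.001] [0.645 0.38  0.047]
mould_center 0.19 [0.469 0.221 0.093] [0.45  0.204 0.017] [0.488 0.241 0.098]
pan_center 0.82 [0.595 0.01  0.083] [ 0.408 -0.071  0.077] [0.679 0.078 0.14 ]
```

View pics/topzoom.png

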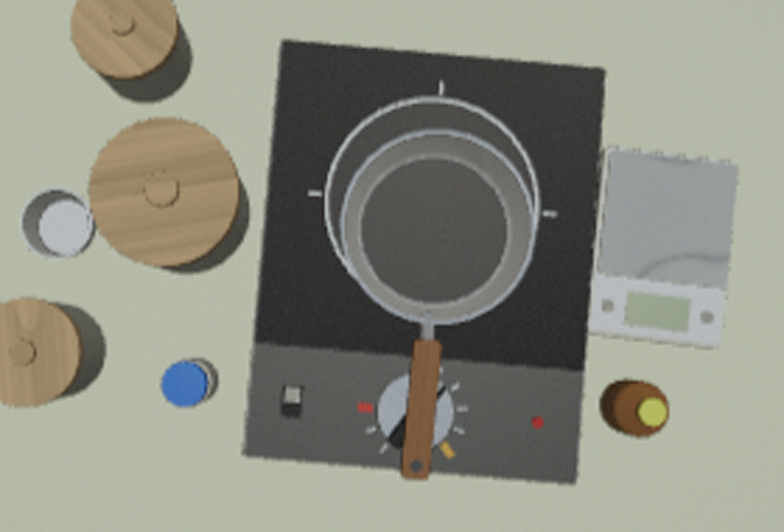

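```bash
cat >> h.py <<'E'
def hobfit(f):
    img=f["img"]; g=cv2.cvtColor(img,cv2.COLOR_BGR2GRAY)
    z=np.array([[283,40],[605,68],[243,458],[576,484]],float)
    px=((z+.5)/2.8-.5+[200,110]).astype(np.float32).reshape(-1,1,2)
    px=cv2.cornerSubPix(g,px,(4,4),(-1,-1),(3,100,.01)).reshape(-1,2)
    hs=[.075,.075,.071,.071]
    W=np.array([ray_z(f,p,h)[:2] for p,h in zip(px,hs)])
    H=np.array([[188,150],[188,-150],[-189,150],[-189,-150]])/1000.
    wc=W.mean(0);hc=H.mean(0)
    a=H-hc;b=W-wc
    th=np.arctan2((a[:,0]*b[:,1]-a[:,1]*b[:,0]).sum(),(a*b).sum())
    Rm=np.array([[np.cos(th),-np.sin(th)],[np.sin(th),np.cos(th)]])
    t=wc-Rm@hc
    return Rm,t,th,W,(Rm@H.T).T+t-W,px
E
python3 - <<'E'
from h import *
f=dict(np.load("top0.npz"))
Rm,t,th,W,res,px=hobfit(f); print(px,W,np.round(res*1000,1)); print("hob",t,np.degrees(th))
toW=lambda p:Rm@np.array(p)+t
for n,p in dict(ring=(.05,0),dial=(-.137,0),mark=(-.1685,-.0315)).items(): print(n,toW(p))
np.savez("hob.npz",Rm=Rm,t=t,th=th)
Wp=pts(f)
# refine with ring: bright circle pixels on glass
# pan rim: points z>0.108 within region
m=(Wp[...,2]>0.105)&(Wp[...,2]<0.123); m[:150]=0;m[232:]=0;m[:,:300]=0;m[:,410:]=0
P=Wp[m][:,:2]; print(len(P))
A=np.c_[2*P,np.ones(len(P))]
for i in range(4):
    s=np.linalg.lstsq(A,(P**2).sum(1),rcond=None)[0]; r=np.sqrt(s[2]+s[0]**2+s[1]**2); e=abs(np.hypot(*(P-s[:2]).T)-r); k=e<0.008; P=P[k];A=A[k]
print("rim",s[:2],r,len(P))
m=(Wp[...,2]>0.127)&(Wp[...,2]<0.15); m[:220]=0;m[290:]=0;m[:,:330]=0;m[:,375:]=0
P=Wp[m]; print("handle",len(P),P.mean(0),P.min(0),P.max(0))
print(cv2.minAreaRect(P[:,:2].astype(np.float32)))
vx=cv2.fitLine(P[:,:2].astype(np.float32),cv2.DIST_L2,0,.01,.01).ravel(); print(vx,np.degrees(np.arctan2(vx[1],vx[0])))
for l,h in(("ring_center",.075),("pan_center",.096),("handle_grip",.13),("handle_end",.13),("dial_center",.092),("dial_mark",.071)):
    for d in spotter.place_of(l,"top")[:1]: print(l,ray_z(f,d["xy"],h))
E
```

```text
[[300.48856 123.6457 ]
 [415.69992 134.19778]
 [285.96848 272.1289 ]
 [404.93942 282.4707 ]] [[ 0.7788336   0.13873093]
 [ 0.74995984 -0.1547734 ]
 [ 0.40502597  0.17684032]
 [ 0.37628517 -0.11902714]] [[ 1.   2.5]
 [ 0.5 -2.5]
 [-0.4  1.3]
 [-1.  -1.3]]
hob [0.57802374 0.01039371] -5.619873761761278
ring [0.62778342 0.00549731]
dial [0.44168223 0.02380986]
mark [ 0.4072489 -0.004454 ]
731
rim [0.60225845 0.00440657] 0.08044896187637537 728
handle 530 [0.44846278 0.02252032 0.13768285] [0.38922882 0.00477642 0.12704435] [0.51036665 0.03938116 0.14434357]
((0.44982630014419556, 0.021832967177033424), (0.024155262857675552, 0.12208437919616699), 83.37373352050781)
[ 0.9933642  -0.11501108  0.44846278  0.02252032] -6.604264
ring_center [ 0.44644089 -0.19117031  0.075     ]
pan_center [0.60944663 0.01004671 0.096     ]
handle_grip [0.48374079 0.01487312 0.13      ]
dial_center [0.44135331 0.01705786 0.092     ]
dial_mark [ 0.40723309 -0.01039368  0.071     ]
```

```bash
cat >> h.py <<'E'
def st():
    s=bot.get_state(); M=R.from_quat(s["tcp_rot"]).as_matrix()
    print("t",round(s["t"],2),"p",np.round(s["tcp_pos"],4),"q",np.round(s["q"],3),"F",np.round(s["wrist_force"],1),"w",round(s["width"],4))
    print("x",np.round(M[:,0],3),"y",np.round(M[:,1],3),"z",np.round(M[:,2],3),"yaw_y",round(float(np.degrees(np.arctan2(M[1,1],M[0,1]))),2))
    return s,M
def need(goal,yaw):
    """rotvec (tool, deg) + shift (tool mm, in the current axes) to reach tool-down, y at yaw deg"""
    s,M=st(); c,n=np.cos(np.radians(yaw)),np.sin(np.radians(yaw))
    x=np.array([0,0,-1.]); y=np.array([c,n,0]); T=np.c_[x,y,np.cross(x,y)]
    d=M.T@(np.array(goal)-s["tcp_pos"])*1000
    rv=np.degrees(R.from_matrix(M.T@T).as_rotvec())
    print("shift",np.round(d,1),"rotvec",np.round(rv,2)); 
    return d,rv
E
python3 - <<'E'
from h import *
need((.483,.0182,.25),83.4); need((.483,.0182,.25),83.4-180)
f=dict(np.load("top0.npz"));img=f["img"]
h=np.load("hob.npz")
# ring fit: brightness along radial rays from predicted centre at z=.075
c=h["Rm"]@[.05,0]+h["t"]; g=cv2.cvtColor(img,cv2.COLOR_BGR2GRAY).astype(np.float32)
P=[]
for a in np.radians(np.arange(-100,101,2)):
    rs=np.arange(.085,.106,.0005); q=np.array([proj(f,[c[0]+r*np.cos(a),c[1]+r*np.sin(a),.075]) for r in rs]).astype(np.float32)
    v=cv2.remap(g,q[:,0].reshape(1,-1),q[:,1].reshape(1,-1),1).ravel()
    i=v.argmax()
    if v[i]>v.min()+40: P.append([c[0]+rs[i]*np.cos(a),c[1]+rs[i]*np.sin(a)])
P=np.array(P);A=np.c_[2*P,np.ones(len(P))]
for i in range(4):
    s=np.linalg.lstsq(A,(P**2).sum(1),rcond=None)[0]; r=np.sqrt(s[2]+s[0]**2+s[1]**2); e=abs(np.hypot(*(P-s[:2]).T)-r); k=e<.003; P=P[k];A=A[k]
print("ring",s[:2],r,len(P),"pred",c)
E
```

```text
t 1.95 p [0.1959 0.5935 0.1958] q [-1.355  0.434  0.025  1.573 -0.012  1.134 -0.075] F [ 0.4 -0.2  0.9] w 0.085
x [ 0.  0. -1.] y [0.313 0.95  0.   ] z [ 0.95  -0.313  0.   ] yaw_y 71.73
shift [ -54.2 -456.3  453. ] rotvec [-11.67   0.    -0.  ]
t 1.95 p [0.1959 0.5935 0.1958] q [-1.355  0.434  0.025  1.573 -0.012  1.134 -0.075] F [ 0.4 -0.2  0.9] w 0.085
x [ 0.  0. -1.] y [0.313 0.95  0.   ] z [ 0.95  -0.313  0.   ] yaw_y 71.73
shift [ -54.2 -456.3  453. ] rotvec [168.33  -0.    -0.  ]
ring [0.62770692 0.00525244] 0.0949599856241417 101 pred [0.62778342 0.00549731]
```

Request:
apply_moves(moves=[[0,[-30,0,0],[0,0,0]],[0,[-30,0,0],[0,0,0]],[0,[0,-38,38],[0,0,0]],[0,[0,-38,38],[0,0,0]],[0,[0,-38,38],[0,0,0]],[0,[0,-38,38],[0,0,0]],[0,[0,-38,38],[0,0,0]],[0,[0,-38,38],[0,0,0]]])

```text
t: 2.95
tcp_pos: [0.3416, 0.3039, 0.2561]
tcp_rot: [0.113, 0.698, -0.112, 0.698]
wrist_force: [1.1, 1.3, -0.3]
width: 0.0857
```

Request:
apply_moves(moves=[[0,[0,-38,38],[0,0,0]],[0,[0,-38,38],[0,0,0]],[0,[0,-38,38],[0,0,0]],[0,[0,-38,38],[0,0,0]],[0,[0,-38,38],[0,0,0]],[0,[0,-38,35],[0,0,0]],[0,[0,0,0],[10,0,0]],[0,[0,0,0],[10,0,0]]])

```text
t: 3.95
tcp_pos: [0.4833, 0.0176, 0.2558]
tcp_rot: [0.234, 0.667, -0.234, 0.667]
wrist_force: [-0.3, -0.3, -1.0]
width: 0.0851
```

Request:
apply_moves(moves=[[0,[0,0,0],[10,0,0]],[0,[0,0,0],[10,0,0]],[0,[0,0,0],[10,0,0]],[0,[0,0,0],[10,0,0]],[0,[0,0,0],[10,0,0]],[0,[0,0,0],[10,0,0]],[0,[0,0,0],[10,0,0]],[0,[0,0,0],[10,0,0]]])

```text
t: 4.95
tcp_pos: [0.4831, 0.0185, 0.2559]
tcp_rot: [0.608, 0.361, -0.608, 0.361]
wrist_force: [0.2, 0.1, -0.5]
width: 0.0854
```

Request:
apply_moves(moves=[[0,[0,0,0],[10,0,0]],[0,[0,0,0],[10,0,0]],[0,[0,0,0],[10,0,0]],[0,[0,0,0],[10,0,0]],[0,[0,0,0],[10,0,0]],[0,[0,0,0],[10,0,0]],[0,[0,0,0],[8,0,0]],[0,[0,0,0],[0,0,0]]])

```text
t: 5.95
tcp_pos: [0.4831, 0.0186, 0.2559]
tcp_rot: [0.706, -0.038, -0.706, -0.038]
wrist_force: [0.4, 0.9, 0.2]
width: 0.0854
```

Run:
```python
from h import *
need((.483,.0182,.115),-96.6)
```

```text
t 5.95 p [0.4831 0.0186 0.2559] q [-0.869  0.171  0.856  1.862 -0.14   1.171 -1.645] F [0.4 0.9 0.2] w 0.0854
x [ 0.  0. -1.] y [-0.108 -0.994 -0.   ] z [-0.994  0.108 -0.   ] yaw_y -96.21
shift [1.409e+02 4.000e-01 1.000e-01] rotvec [ 0.39 -0.01  0.01]
```

Request:
apply_moves(moves=[[0,[35,0,0],[0.4,0,0]],[0,[35,0,0],[0,0,0]],[0,[30,0,0],[0,0,0]],[0,[25,0,0],[0,0,0]],[0,[15,0,0],[0,0,0]],[0,[0,0,0],[0,0,0]]])

```text
t: 6.7
tcp_pos: [0.4827, 0.0184, 0.1153]
tcp_rot: [-0.705, 0.041, 0.706, 0.041]
wrist_force: [-0.3, -0.5, 0.3]
width: 0.0855
```

Request:
apply_moves(moves=[[180,[0,0,0],[0,0,0]],[220,[0,0,0],[0,0,0]],[255,[0,0,0],[0,0,0]],[255,[0,0,0],[0,0,0]],[255,[0,0,0],[0,0,0]],[255,[0,0,0],[0,0,0]]], grip_force=40)

```text
t: 7.45
tcp_pos: [0.4831, 0.0185, 0.1158]
tcp_rot: [0.706, -0.041, -0.706, -0.041]
wrist_force: [-0.3, -0.2, -0.3]
width: 0.0003
```

Run:
```python
from h import *
st()
f=cam("scene"); cv2.imwrite("pics/scene1.png",cv2.resize(f["img"][100:300,180:460],None,fx=2.8,fy=2.8))
f=cam("top"); np.savez("top1.npz",**f); cv2.imwrite("pics/top1.png",cv2.resize(f["img"][110:300,200:480],None,fx=2.8,fy=2.8))
```

```text
t 7.45 p [0.4831 0.0185 0.1158] q [-0.745  0.359  0.776  2.054 -0.333  0.854 -1.465] F [-0.3 -0.2 -0.3] w 0.0003
x [ 0.  0. -1.] y [-0.116 -0.993 -0.   ] z [-0.993  0.116 -0.   ] yaw_y -96.67
```

View pics/scene1.png

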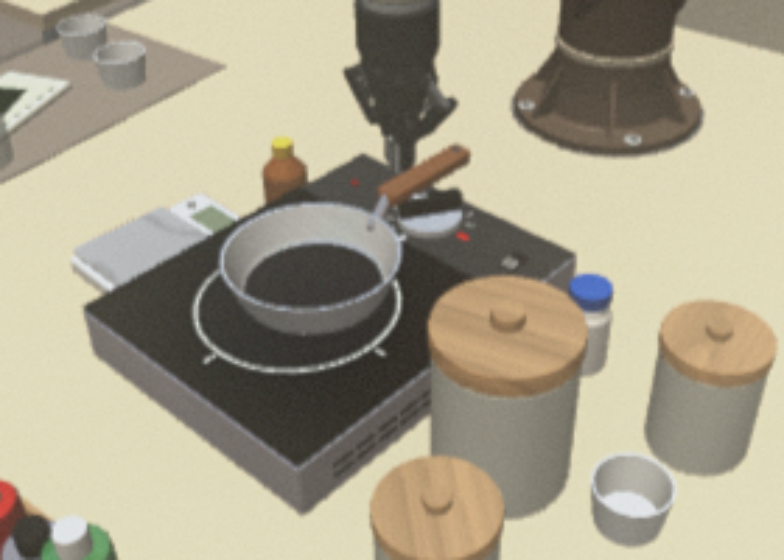

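View pics/top1.png

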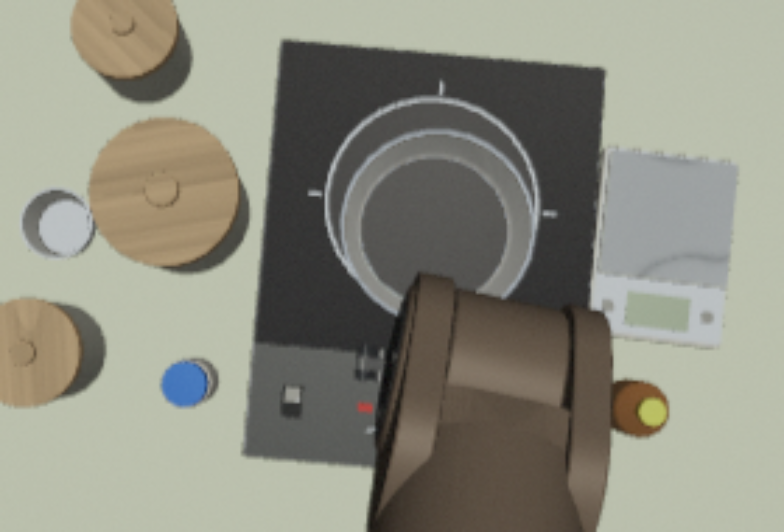

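Run:
```python
from h import *
s,M=st()
f=cam("scene"); 
z=lambda p:((p[0]-180)*2.8,(p[1]-100)*2.8)
for p in (s["tcp_pos"],[.483,.0182,.13],[.6022,.0044,.117],[.3886,.029,.139],[.483,.0182,.16]): print(np.round(p,3),np.round(z(proj(f,p)),1))
big=cv2.resize(f["img"][130:230,270:390],None,fx=6,fy=6,interpolation=cv2.INTER_CUBIC); cv2.imwrite("pics/scene2.png",big)
W=pts(f); W0=pts(dict(np.load("top0.npz")))
m=np.zeros(W.shape[:2],bool); m[110:200,290:380]=1
m&=(W[...,2]>.11)&(W[...,2]<.2)&(W[...,0]<.56)
v,u=np.nonzero(m)
for a,b in list(zip(u,v))[::25]: print(a,b,np.round(W[b,a],3),f["img"][b,a])
```

```text
t 7.55 p [0.4831 0.0185 0.1158] q [-0.745  0.359  0.776  2.054 -0.333  0.854 -1.465] F [ 0.2 -0.2  0.4] w -0.0001
x [ 0.  0. -1.] y [-0.116 -0.993 -0.   ] z [-0.993  0.116 -0.   ] yaw_y -96.67
[0.483 0.019 0.116] [400.4 200. ]
[0.483 0.018 0.13 ] [400.  187.8]
[0.602 0.004 0.117] [310.7 251.5]
[0.389 0.029 0.139] [463.5 143.4]
[0.483 0.018 0.16 ] [399.5 161.6]
379 110 [ 0.035 -0.065  0.112] [ 96 113 122]
333 148 [0.477 0.049 0.198] [150 176 182]
322 151 [0.491 0.022 0.186] [75 80 82]
323 153 [0.492 0.027 0.182] [60 67 69]
339 154 [0.412 0.022 0.139] [ 81 107 146]
342 155 [0.411 0.032 0.138] [ 81 108 147]
343 156 [0.407 0.033 0.134] [ 78 105 142]
342 157 [0.417 0.036 0.136] [ 69  96 129]
340 158 [0.427 0.036 0.138] [ 71  98 135]
335 159 [0.442 0.03  0.14 ] [ 84 112 151]
333 160 [0.449 0.028 0.14 ] [ 78 106 148]
333 161 [0.45  0.029 0.137] [ 80 110 149]
337 162 [0.44  0.035 0.131] [56 73 93]
323 164 [0.481 0.017 0.139] [ 80 108 149]
328 165 [0.475 0.03  0.137] [ 68  96 134]
333 166 [0.456 0.033 0.125] [65 78 88]
321 168 [0.502 0.026 0.14 ] [ 77 107 147]
316 170 [0.508 0.014 0.132] [148 144 149]
317 172 [0.513 0.021 0.131] [155 152 153]
320 173 [0.506 0.026 0.126] [ 74  90 105]
290 175 [ 0.546 -0.049  0.112] [173 179 183]
294 176 [ 0.541 -0.038  0.11 ] [174 180 182]
316 177 [0.518 0.021 0.117] [123 125 130]
318 181 [0.53  0.037 0.117] [180 175 171]
322 188 [0.548 0.064 0.117] [195 184 177]
```

View pics/scene2.png

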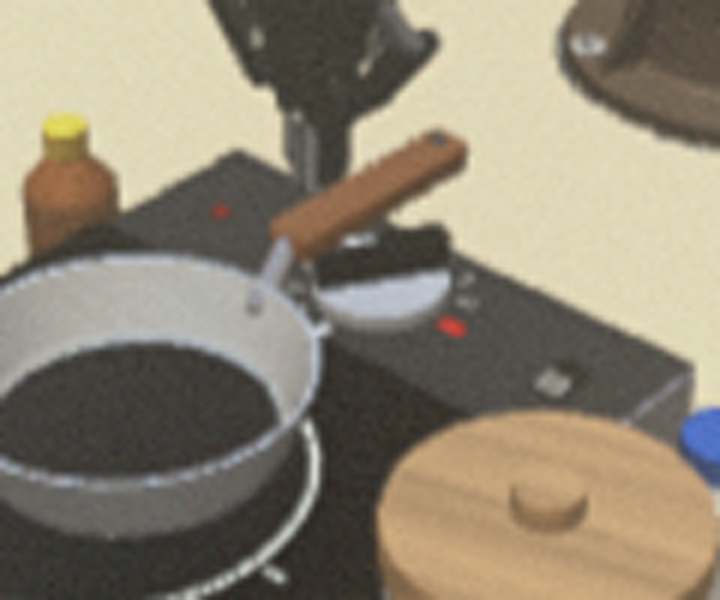

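Run:
```python
from h import *
f=cam("scene"); W=pts(f); np.savez("sc1.npz",**f)
for v in range(140,172,2):
    print(v,[ (u,)+tuple(np.round(W[v,u]*1000).astype(int) if np.isfinite(W[v,u,0]) else (0,0,0))+(int(f["img"][v,u,2]),) for u in range(317,332,3)])
f0=dict(np.load("top0.npz")); W0=pts(f0)
for v in range(228,285,6): print(v,[tuple(np.round(W0[v,u]*1000).astype(int)) for u in range(344,360,3)])
f=cam("top"); W=pts(f)
m=(W[...,2]<.3)&(W[...,2]>.1); m[:220]=0; m[300:]=0;m[:,:320]=0;m[:,:430]&=True
v,u=np.nonzero(m&(np.arange(640)[None]<430)); print(len(v))
for a,b in list(zip(u,v))[::12]: print(a,b,np.round(W[b,a],3),f["img"][b,a])
```

```text
140 [(317, np.int64(497), np.int64(11), np.int64(218), 65), (320, np.int64(501), np.int64(25), np.int64(224), 69), (323, np.int64(501), np.int64(34), np.int64(227), 65), (326, np.int64(487), np.int64(33), np.int64(220), 67), (329, np.int64(475), np.int64(34), np.int64(216), 77)]
142 [(317, np.int64(494), np.int64(9), np.int64(210), 69), (320, np.int64(502), np.int64(25), np.int64(219), 70), (323, np.int64(500), np.int64(34), np.int64(221), 68), (326, np.int64(487), np.int64(33), np.int64(214), 63), (329, np.int64(476), np.int64(35), np.int64(210), 77)]
144 [(317, np.int64(494), np.int64(9), np.int64(204), 68), (320, np.int64(498), np.int64(22), np.int64(210), 68), (323, np.int64(500), np.int64(33), np.int64(215), 65), (326, np.int64(477), np.int64(26), np.int64(202), 70), (329, np.int64(501), np.int64(53), np.int64(222), 66)]
146 [(317, np.int64(495), np.int64(9), np.int64(199), 66), (320, np.int64(495), np.int64(20), np.int64(202), 66), (323, np.int64(496), np.int64(30), np.int64(206), 66), (326, np.int64(490), np.int64(35), np.int64(205), 69), (329, np.int64(499), np.int64(52), np.
[... 5922 characters left out ...]
int64(370), np.int64(28), np.int64(-2)), (np.int64(370), np.int64(20), np.int64(2)), (np.int64(370), np.int64(12), np.int64(1)), (np.int64(370), np.int64(4), np.int64(-1)), (np.int64(370), np.int64(-4), np.int64(1)), (np.int64(370), np.int64(-12), np.int64(0))]
129
337 220 [0.532 0.051 0.114] [98 97 93]
329 234 [0.5   0.074 0.245] [48 46 44]
336 235 [0.498 0.059 0.24 ] [119 123 123]
337 236 [0.496 0.057 0.229] [58 59 59]
328 238 [0.492 0.076 0.245] [87 89 88]
329 239 [0.49  0.074 0.246] [122 125 124]
330 240 [0.488 0.072 0.247] [92 93 92]
332 241 [0.486 0.068 0.247] [79 81 80]
334 242 [0.484 0.064 0.252] [70 72 70]
336 243 [0.482 0.06  0.259] [70 72 73]
328 245 [0.478 0.076 0.242] [61 62 61]
```

Request:
apply_moves(moves=[[0,[0,0,0],[0,0,0]],[0,[0,0,0],[0,0,0]],[0,[0,0,0],[0,0,0]],[0,[0,0,0],[0,0,0]],[0,[0,0,0],[0,0,0]]], grip_force=40)

```text
t: 8.32
tcp_pos: [0.4831, 0.0185, 0.1158]
tcp_rot: [0.706, -0.041, -0.706, -0.041]
wrist_force: [-0.8, 0.2, 0.0]
width: 0.0852
```

Run:
```python
from h import *
s,M=st()
f=cam("scene"); W=pts(f); np.savez("sc2.npz",**f)
cv2.imwrite("pics/scene3.png",cv2.resize(f["img"][110:210,270:390],None,fx=6,fy=6,interpolation=cv2.INTER_CUBIC))
```

```text
t 8.32 p [0.4831 0.0185 0.1158] q [-0.744  0.359  0.776  2.054 -0.333  0.854 -1.465] F [-0.8  0.2  0. ] w 0.0852
x [ 0.  0. -1.] y [-0.116 -0.993 -0.   ] z [-0.993  0.116 -0.   ] yaw_y -96.67
```

View pics/scene3.png

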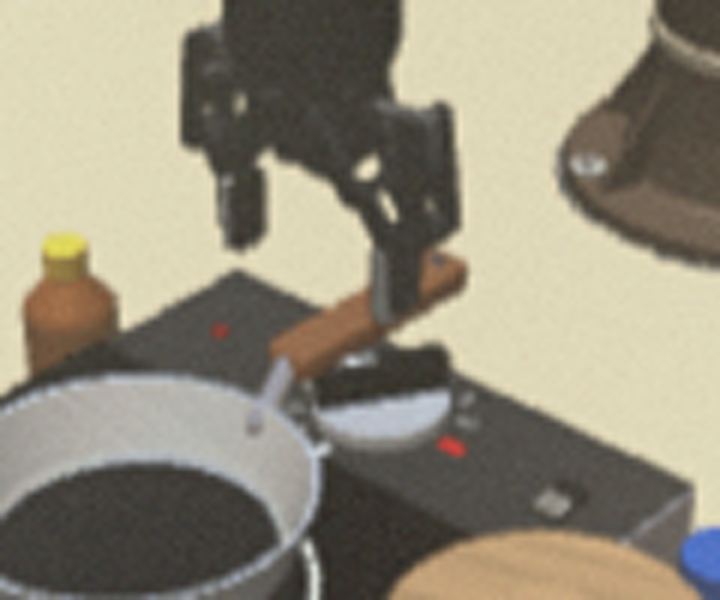

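Run:
```python
from h import *
f=dict(np.load("sc2.npz")); W=pts(f)
for v in range(142,166,2): print(v,*[tuple((W[v,u]*1000).round().tolist()) for u in (308,311,313, 333,336,338)])
```

```text
142 (487.0, -28.0, 195.0) (479.0, -24.0, 193.0) (470.0, -24.0, 189.0) (163.0, -179.0, 0.0) (482.0, 61.0, 221.0) (503.0, 82.0, 238.0)
144 (490.0, -26.0, 191.0) (478.0, -25.0, 186.0) (470.0, -24.0, 183.0) (495.0, 62.0, 222.0) (480.0, 60.0, 215.0) (505.0, 84.0, 234.0)
146 (489.0, -27.0, 184.0) (480.0, -24.0, 181.0) (474.0, -22.0, 179.0) (503.0, 67.0, 221.0) (488.0, 66.0, 214.0) (502.0, 82.0, 226.0)
148 (490.0, -26.0, 179.0) (481.0, -24.0, 175.0) (472.0, -23.0, 171.0) (500.0, 65.0, 214.0) (497.0, 72.0, 215.0) (502.0, 82.0, 220.0)
150 (490.0, -27.0, 172.0) (480.0, -24.0, 168.0) (472.0, -24.0, 165.0) (503.0, 67.0, 210.0) (498.0, 73.0, 209.0) (505.0, 84.0, 216.0)
152 (274.0, -211.0, -0.0) (271.0, -199.0, 2.0) (262.0, -197.0, -1.0) (499.0, 64.0, 201.0) (497.0, 72.0, 203.0) (493.0, 76.0, 203.0)
154 (284.0, -202.0, -1.0) (277.0, -194.0, -2.0) (274.0, -187.0, -1.0) (499.0, 64.0, 195.0) (497.0, 72.0, 197.0) (488.0, 72.0, 193.0)
156 (386.0, -116.0, 71.0) (379.0, -109.0, 70.0) (284.0, -180.0, -1.0) (499.0, 65.0, 190.0) (498.0, 73.0, 192.0) (488.0, 72.0, 186.0)
158 (394.0, -110.0, 69.0) (391.0, -100.0, 71.0) (386.0, -96.0, 70.0) (500.0, 65.0, 184.0) (498.0, 73.0, 186.0) (486.0, 71.0, 179.0)
160 (403.0, -103.0, 69.0) (401.0, -92.0, 72.0) (397.0, -87.0, 72.0) (499.0, 65.0, 178.0) (497.0, 72.0, 179.0) (488.0, 73.0, 175.0)
162 (413.0, -94.0, 70.0) (410.0, -85.0, 72.0) (406.0, -79.0, 72.0) (498.0, 64.0, 171.0) (497.0, 72.0, 173.0) (436.0, 36.0, 129.0)
164 (421.0, -88.0, 69.0) (419.0, -77.0, 72.0) (412.0, -75.0, 69.0) (455.0, 33.0, 131.0) (444.0, 35.0, 126.0) (274.0, -77.0, -2.0)
```

Request:
apply_moves(moves=[[0,[12,0,0],[0,0,0]],[0,[12,0,0],[0,0,0]],[0,[12,0,0],[0,0,0]],[0,[0,0,0],[0,0,0]]], grip_force=40)

```text
t: 8.88
tcp_pos: [0.4822, 0.0182, 0.0786]
tcp_rot: [-0.705, 0.042, 0.707, 0.041]
wrist_force: [-0.4, 0.7, 1.0]
width: 0.0855
```

Request:
apply_moves(moves=[[180,[0,0,0],[0,0,0]],[220,[0,0,0],[0,0,0]],[255,[0,0,0],[0,0,0]],[255,[0,0,0],[0,0,0]],[255,[0,0,0],[0,0,0]]], grip_force=40)

```text
t: 9.5
tcp_pos: [0.4834, 0.0187, 0.0802]
tcp_rot: [0.706, -0.041, -0.706, -0.041]
wrist_force: [-1.0, 0.7, 4.9]
width: 0.023
```

Run:
```python
from h import *
s,M=st()
f=cam("scene"); W=pts(f); np.savez("sc3.npz",**f)
cv2.imwrite("pics/scene4.png",cv2.resize(f["img"][110:210,270:390],None,fx=6,fy=6,interpolation=cv2.INTER_CUBIC))
```

```text
t 9.5 p [0.4834 0.0187 0.0802] q [-0.7    0.414  0.732  2.09  -0.395  0.775 -1.409] F [-1.   0.7  4.9] w 0.023
x [ 0.001  0.    -1.   ] y [-0.116 -0.993 -0.001] z [-0.993  0.116 -0.   ] yaw_y -96.65
```

View pics/scene4.png

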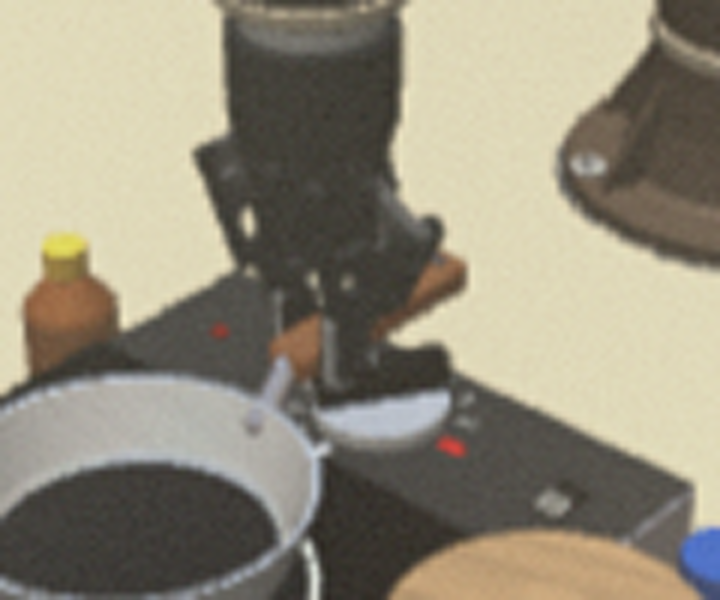

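Request:
apply_moves(moves=[[255,[-0.5,0,0],[0,0,0]],[255,[0,-0.8,-5],[0,0,0]],[255,[0,-0.8,-5],[0,0,0]],[255,[0,-0.8,-5],[0,0,0]],[255,[0,-0.8,-5],[0,0,0]],[255,[0,-0.6,-5.2],[0,0,0]],[255,[0,0,0],[0,0,0]]])

```text
t: 10.42
tcp_pos: [0.5055, 0.0192, 0.0801]
tcp_rot: [-0.704, 0.041, 0.708, 0.042]
wrist_force: [-12.5, -0.1, 14.2]
width: 0.0237
```

Run:
```python
from h import *
s,M=st()
f=cam("scene")
cv2.imwrite("pics/scene5.png",cv2.resize(f["img"][100:300,180:460],None,fx=2.8,fy=2.8))
```

```text
t 10.43 p [0.5055 0.0192 0.0801] q [-0.673  0.452  0.721  2.033 -0.411  0.809 -1.398] F [-12.5  -0.1  14.2] w 0.0237
x [-0.006  0.001 -1.   ] y [-0.117 -0.993 -0.   ] z [-0.993  0.117  0.006] yaw_y -96.71
```

View pics/scene5.png

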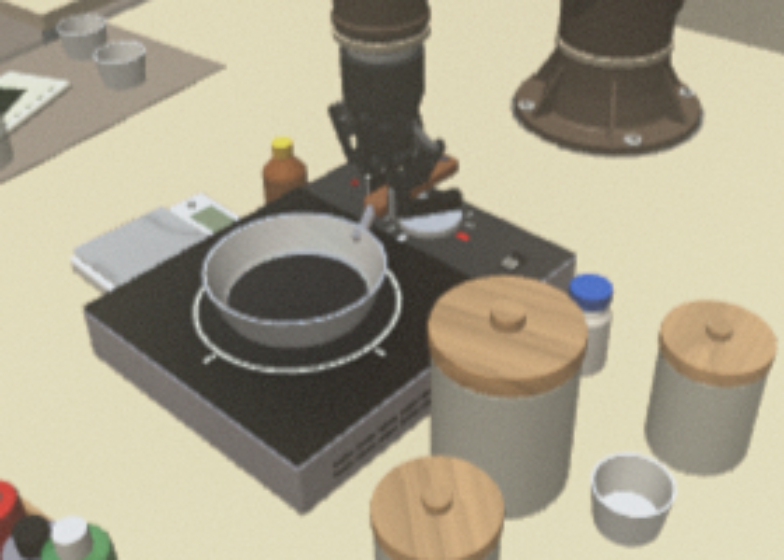

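Request:
apply_moves(moves=[[255,[-1,0,0],[0,0,0]],[255,[0,0,0],[0,0,0]],[255,[0,0,0],[0,0,0]]])

```text
t: 10.85
tcp_pos: [0.5082, 0.0193, 0.081]
tcp_rot: [-0.706, 0.041, 0.706, 0.041]
wrist_force: [-1.5, 0.5, -4.1]
width: 0.0232
```

Run:
```python
from h import *
s,M=st(); print(np.round(s["moment"],2))
```

```text
t 10.85 p [0.5082 0.0193 0.081 ] q [-0.674  0.452  0.721  2.03  -0.411  0.806 -1.399] F [-1.5  0.5 -4.1] w 0.0232
x [-0.001 -0.    -1.   ] y [-0.116 -0.993  0.   ] z [-0.993  0.116  0.001] yaw_y -96.67
[-0.04  0.69 -0.03]
```

Request:
apply_moves(moves=[[255,[0,5.2,-0.1],[-2.5,0,0]],[255,[0,10.5,-0.5],[-5,0,0]],[255,[0,10.5,-0.5],[-5,0,0]],[255,[0,10.5,-0.5],[-5,0,0]],[255,[0,5.2,-0.1],[-2.5,0,0]],[255,[0,0,0],[0,0,0]]])

```text
t: 11.6
tcp_pos: [0.5115, -0.0228, 0.0813]
tcp_rot: [0.703, 0.082, -0.702, 0.082]
wrist_force: [-0.3, -1.1, -5.0]
width: 0.0233
```

Run:
```python
from h import *
s,M=st(); print(np.round(s["moment"],2)); print("pan est",s["tcp_pos"]+M@[0,0.0004,-.1197])
f=cam("scene")
cv2.imwrite("pics/scene6.png",cv2.resize(f["img"][100:300,180:460],None,fx=2.8,fy=2.8))
```

```text
t 11.6 p [ 0.5115 -0.0228  0.0813] q [-0.521  0.433  0.621  2.018 -0.349  0.794 -1.035] F [-0.3 -1.1 -5. ] w 0.0233
x [ 0. -0. -1.] y [ 0.229 -0.973  0.   ] z [-0.973 -0.229 -0.   ] yaw_y -76.74
[-0.29  0.32 -0.12]
pan est [0.6280551  0.00423872 0.08130338]
```

View pics/scene6.png

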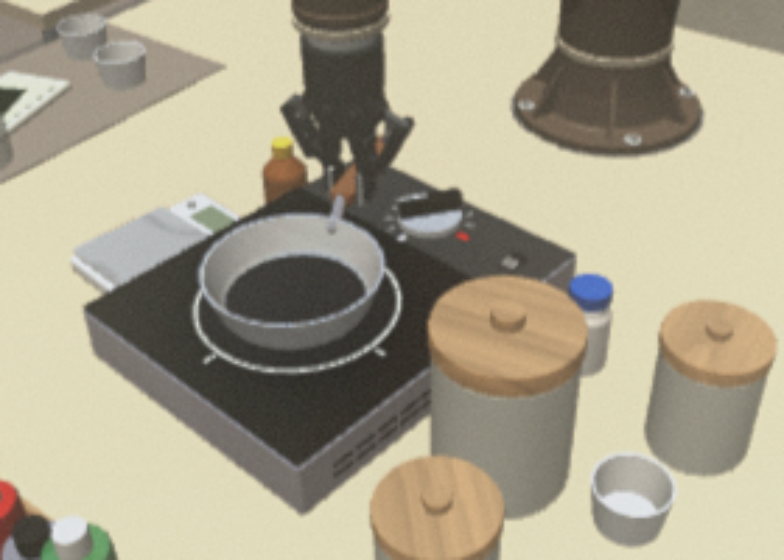

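Request:
apply_moves(moves=[[255,[0,5.2,-0.1],[-2.5,0,0]],[255,[0,10.5,-0.5],[-5,0,0]],[255,[0,10.5,-0.5],[-5,0,0]],[255,[0,10.5,-0.5],[-5,0,0]],[255,[0,10.5,-0.5],[-5,0,0]],[255,[0,10.5,-0.5],[-5,0,0]],[255,[0,10.5,-0.5],[-5,0,0]],[255,[0,5.2,-0.1],[-2.5,0,0]]])

```text
t: 12.65
tcp_pos: [0.5493, -0.0846, 0.0813]
tcp_rot: [0.645, 0.289, -0.645, 0.29]
wrist_force: [1.5, 0.1, -5.1]
width: 0.023
```

Run:
```python
from h import *
s,M=st(); print(np.round(s["moment"],2)); print("pan est",s["tcp_pos"]+M@[0,0.0004,-.1197])
```

```text
t 12.65 p [ 0.5493 -0.0846  0.0813] q [-0.264  0.469  0.443  1.905 -0.267  0.824 -0.407] F [ 1.5  0.1 -5.1] w 0.023
x [ 0.001 -0.    -1.   ] y [ 0.747 -0.664  0.001] z [-0.664 -0.747 -0.   ] yaw_y -41.63
[-0.43 -0.02 -0.21]
pan est [0.62912571 0.00461217 0.08132751]
```

Request:
apply_moves(moves=[[255,[0,6.3,-0.2],[-3,0,0]],[255,[0,10.5,-0.5],[-5,0,0]],[255,[0,10.5,-0.5],[-5,0,0]],[255,[0,10.5,-0.5],[-5,0,0]],[255,[0,10.5,-0.5],[-5,0,0]],[255,[0,10.5,-0.5],[-5,0,0]],[255,[0,10.5,-0.5],[-5,0,0]],[255,[0,6.3,-0.2],[-3,0,0]]])

```text
t: 13.65
tcp_pos: [0.6179, -0.1135, 0.0811]
tcp_rot: [0.524, 0.475, -0.523, 0.475]
wrist_force: [1.5, 0.3, -5.1]
width: 0.0232
```

```bash
cat >> h.py <<'E'
def panfit(f,c0=(.6277,.0053)):
    W=pts(f); m=(W[...,2]>0.107)&(W[...,2]<0.123)
    d=np.hypot(W[...,0]-c0[0],W[...,1]-c0[1]); m&=(d>.07)&(d<.098)
    P=W[m][:,:2]; z=W[m]; A=np.c_[2*P,np.ones(len(P))]
    for i in range(5):
        s=np.linalg.lstsq(A,(P**2).sum(1),rcond=None)[0]; r=np.sqrt(s[2]+s[0]**2+s[1]**2); e=abs(np.hypot(*(P-s[:2]).T)-r); k=e<0.005; P=P[k];A=A[k];z=z[k]
    pl=np.linalg.lstsq(np.c_[z[:,:2]-s[:2],np.ones(len(z))],z[:,2],rcond=None)[0]
    print("rim c",s[:2],"r",r,"n",len(P),"plane",pl)
    return s[:2]
def handle(f,c):
    W=pts(f); m=(W[...,2]>.128)&(W[...,2]<.146)
    d=np.hypot(W[...,0]-c[0],W[...,1]-c[1]); m&=(d>.1)&(d<.225)
    hs=cv2.cvtColor(f["img"],cv2.COLOR_BGR2HSV); m&=(hs[...,1]>70)&(hs[...,0]<20)
    P=W[m][:,:2].astype(np.float32); v=cv2.fitLine(P,cv2.DIST_L2,0,.01,.01).ravel()
    print("handle n",len(P),v,np.degrees(np.arctan2(v[1],v[0])),"mean dir",np.degrees(np.arctan2(*(P.mean(0)-c)[::-1])))
E
python3 - <<'E'
from h import *
s,M=st(); print(np.round(s["moment"],2)); print("pan est",s["tcp_pos"]+M@[0,0.0004,-.1197])
f=cam("top"); np.savez("top2.npz",**f); cv2.imwrite("pics/top2.png",cv2.resize(f["img"][110:300,200:480],None,fx=2.8,fy=2.8))
c=panfit(f); handle(f,c); panfit(dict(np.load("top0.npz")),(.6022,.0044))
f=cam("scene"); c=panfit(f); handle(f,c); cv2.imwrite("pics/scene7.png",cv2.resize(f["img"][100:300,180:460],None,fx=2.8,fy=2.8))
E
```

```text
t 13.65 p [ 0.6179 -0.1135  0.0811] q [-0.084  0.555  0.268  1.71  -0.179  0.899  0.16 ] F [ 1.5  0.3 -5.1] w 0.0232
x [ 0.001 -0.    -1.   ] y [ 0.995 -0.097  0.001] z [-0.097 -0.995 -0.   ] yaw_y -5.59
[-0.25 -0.23 -0.24]
pan est [0.62995074 0.00556789 0.08114065]
rim c [0.62902968 0.00619416] r 0.08062691490103183 n 659 plane [-1.18070907e-05 -3.53820957e-03  1.14250306e-01]
handle n 43 [ 0.02161294  0.9997664   0.6165032  -0.09111066] 88.761566 mean dir -97.33563867514036
rim c [0.60230751 0.00430261] r 0.08076086210062006 n 646 plane [-0.00566394  0.00124563  0.11412554]
rim c [0.63130853 0.00774337] r 0.08116906230848865 n 549 plane [0.00537458 0.00371153 0.11350291]
handle n 83 [ 0.17391987  0.9847598   0.62192935 -0.10623143] 79.98419 mean dir -94.70433499705202
```

View pics/top2.png

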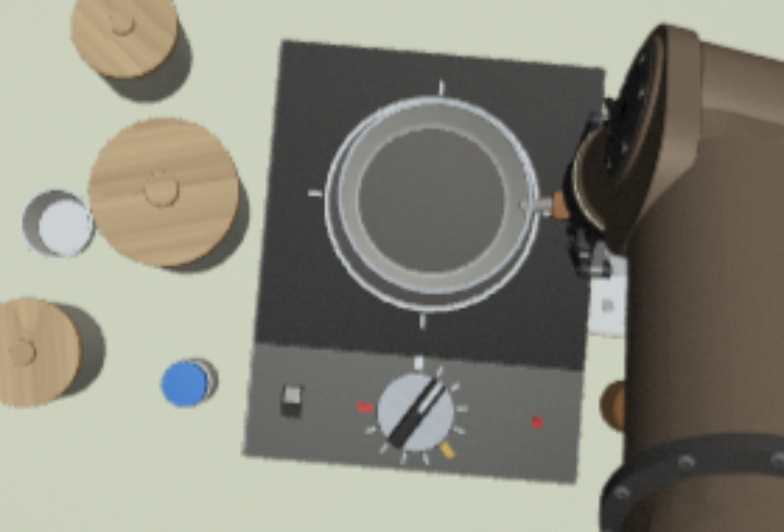

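View pics/scene7.png

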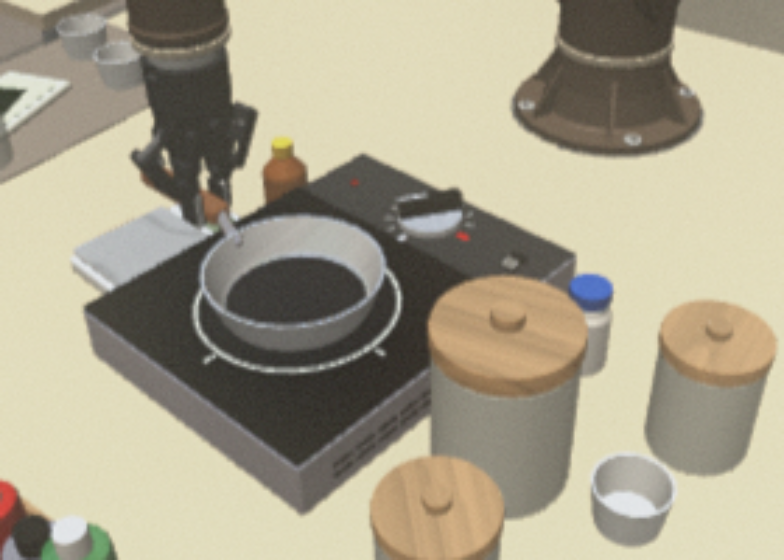

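Request:
apply_moves(moves=[[255,[0,-1.7,0.5],[0,0,0]],[255,[0,0,0],[0,0,0]],[255,[0.4,0,0],[0,0,0]],[255,[0,0,0],[0,0,0]]])

```text
t: 14.25
tcp_pos: [0.6148, -0.1142, 0.0809]
tcp_rot: [-0.524, -0.475, 0.524, -0.475]
wrist_force: [0.5, 0.9, -4.7]
width: 0.0233
```

Run:
```python
from h import *
s,M=st(); print(np.round(s["moment"],2)); print("pan est",s["tcp_pos"]+M@[0,0.0004,-.1197])
f=cam("top"); c=panfit(f)
```

```text
t 14.25 p [ 0.6148 -0.1142  0.0809] q [-0.083  0.552  0.268  1.717 -0.179  0.897  0.16 ] F [ 0.5  0.9 -4.7] w 0.0233
x [-0.  0. -1.] y [ 0.995 -0.099 -0.   ] z [-0.099 -0.995 -0.   ] yaw_y -5.68
[-0.22 -0.13 -0.12]
pan est [0.62705107 0.00489588 0.08090841]
rim c [0.6260435  0.00548776] r 0.08069896676575057 n 638 plane [-0.00457225 -0.00054565  0.11414353]
```

Request:
apply_moves(moves=[[255,[0.5,1.3,0],[0,0,0]],[255,[0,0,0],[0,0,0]],[150,[0,0,0],[0,0,0]],[0,[0,0,0],[0,0,0]],[0,[0,0,0],[0,0,0]],[0,[0,0,0],[0,0,0]],[0,[0,0,0],[0,0,0]]])

```text
t: 15.18
tcp_pos: [0.6163, -0.1144, 0.0805]
tcp_rot: [0.524, 0.475, -0.524, 0.475]
wrist_force: [1.1, -0.2, -0.6]
width: 0.0858
```

Run:
```python
from h import *
s,M=st()
f=cam("top"); c=panfit(f)
f=cam("scene"); c=panfit(f)
```

```text
t 15.18 p [ 0.6163 -0.1144  0.0805] q [-0.082  0.555  0.268  1.714 -0.179  0.897  0.16 ] F [ 1.1 -0.2 -0.6] w 0.0858
x [ 0.  0. -1.] y [ 0.995 -0.099  0.   ] z [-0.099 -0.995 -0.   ] yaw_y -5.67
rim c [0.62649373 0.00533333] r 0.08075352409435957 n 639 plane [-0.00479455  0.00192874  0.11406241]
rim c [0.62890055 0.00670017] r 0.08125932643739014 n 528 plane [0.00367537 0.00382874 0.1132867 ]
```

Request:
apply_moves(moves=[[0,[-20,0,0],[0,0,0]],[0,[-40,0,0],[0,0,0]],[0,[-40,0,0],[0,0,0]],[0,[-30,0,0],[0,0,0]],[0,[0,-47,-30],[0,0,0]],[0,[0,-47,-30],[0,0,0]],[0,[0,-47,-30],[0,0,0]],[0,[0,-47,-30],[0,0,0]]])

```text
t: 16.27
tcp_pos: [0.4396, 0.0246, 0.2105]
tcp_rot: [0.524, 0.475, -0.524, 0.475]
wrist_force: [0.3, 0.4, -0.3]
width: 0.0855
```

```bash
python3 - <<'E'
from h import *
s,M=st()
f=cam("top"); np.savez("top3.npz",**f); cv2.imwrite("pics/top3.png",cv2.resize(f["img"][110:300,200:480],None,fx=2.8,fy=2.8)); panfit(f)
f=cam("scene"); np.savez("sc4.npz",**f); c=panfit(f); handle(f,c); cv2.imwrite("pics/scene8.png",cv2.resize(f["img"][100:300,180:460],None,fx=2.8,fy=2.8))
# dial from top2 image: wing top z .103
f=dict(np.load("top2.npz")); h=np.load("hob.npz"); Rm,t=h["Rm"],h["t"]
# rectify hob plane z=.103 around dial, hob frame; 0.25mm/px, up=+x hob, left=+y
n=400; v,u=np.mgrid[0:n,0:n]; X=(200-v)*.00025-.137; Y=(200-u)*.00025
for hz in (.103,.071):
    P=np.stack([X,Y],-1)@Rm.T+t
    K=f["camera_matrix"]; Pc=(np.dstack([P,np.full((n,n),hz)])-f["xyz"])@R.from_quat(f["orientation"]).as_matrix()
    mx=(Pc[...,0]/Pc[...,2]*K[0,0]+K[0,2]).astype(np.float32); my=(Pc[...,1]/Pc[...,2]*K[1,1]+K[1,2]).astype(np.float32)
    o=cv2.remap(f["img"],mx,my,cv2.INTER_CUBIC); o=cv2.circle(o,(200,200),3,(0,0,255),1); cv2.imwrite(f"pics/dial_{int(hz*1000)}.png",o)
E
python3 -c "
import cv2,numpy as np
a=cv2.imread('pics/dial_103.png');b=cv2.imread('pics/dial_71.png');cv2.imwrite('pics/dialboth.png',np.hstack([a,b]))"
```

```text
t 16.27 p [0.4396 0.0246 0.2105] q [-0.387  0.11   0.233  1.99  -0.03   1.044 -0.239] F [ 0.3  0.4 -0.3] w 0.0855
x [ 0.001  0.    -1.   ] y [ 0.995 -0.099  0.001] z [-0.099 -0.995 -0.   ] yaw_y -5.66
rim c [0.62649943 0.00534415] r 0.08074945372607072 n 639 plane [-0.00216146  0.00388239  0.11395127]
rim c [0.62883391 0.00665054] r 0.08129372284053626 n 518 plane [0.00561991 0.00278775 0.11330755]
handle n 243 [ 0.11690877  0.99314266  0.6177143  -0.14337753] 83.28626 mean dir -94.23872499923823
```

View pics/dialboth.png

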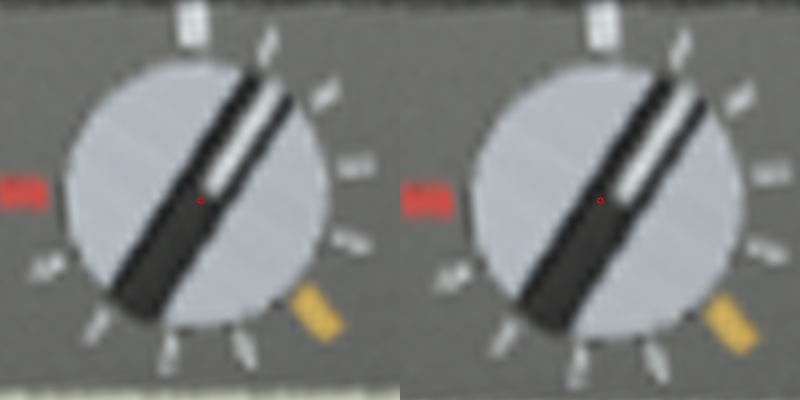

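View pics/scene8.png

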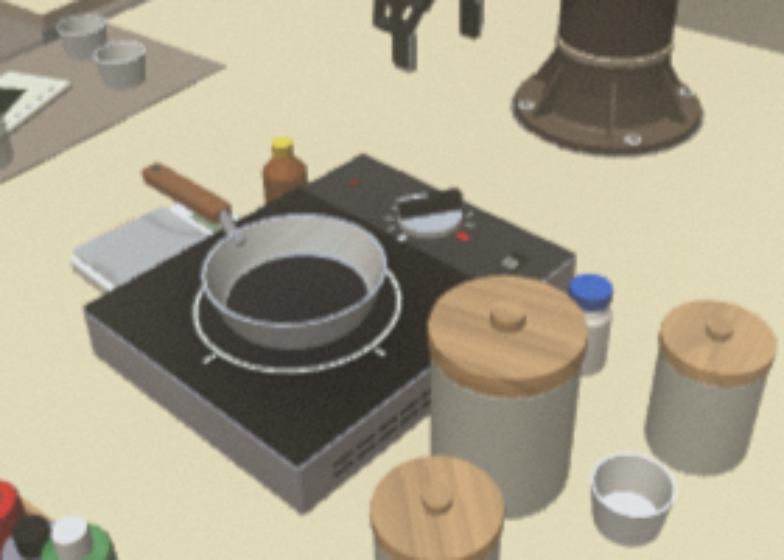

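Request:
apply_moves(moves=[[0,[0,2.5,1],[-8.3,0,0]],[0,[0,0,0],[-10,0,0]],[0,[0,0,0],[-10,0,0]],[0,[0,0,0],[-10,0,0]],[0,[0,0,0],[-10,0,0]],[0,[0,0,0],[-10,0,0]],[0,[40,0,0],[0,0,0]],[0,[40,0,0],[0,0,0]]])

```text
t: 17.38
tcp_pos: [0.4444, 0.0221, 0.1299]
tcp_rot: [0.227, 0.669, -0.226, 0.67]
wrist_force: [0.3, 0.2, 0.6]
width: 0.0852
```

Request:
apply_moves(moves=[[0,[40,0,0],[0,0,0]],[0,[20,0,0],[0,0,0]],[0,[10,0,0],[0,0,0]],[0,[0,0,0],[0,0,0]]])

```text
t: 17.88
tcp_pos: [0.4435, 0.0221, 0.0603]
tcp_rot: [0.227, 0.67, -0.227, 0.67]
wrist_force: [-0.5, -0.6, -0.2]
width: 0.0856
```

Run:
```python
from h import *
need((.4422,.0232,.051),52.6)
f=cam("scene"); np.savez("sc5.npz",**f); cv2.imwrite("pics/scene9.png",cv2.resize(f["img"][110:210,270:390],None,fx=6,fy=6,interpolation=cv2.INTER_CUBIC))
```

```text
t 17.88 p [0.4435 0.0221 0.0603] q [-0.273  0.327  0.127  2.164 -0.067  0.655  0.819] F [-0.5 -0.6 -0.2] w 0.0856
x [-0.001 -0.    -1.   ] y [ 0.607  0.795 -0.   ] z [ 0.795 -0.607 -0.   ] yaw_y 52.61
shift [ 9.3  0.1 -1.7] rotvec [ 0.01 -0.02  0.03]
```

View pics/scene9.png

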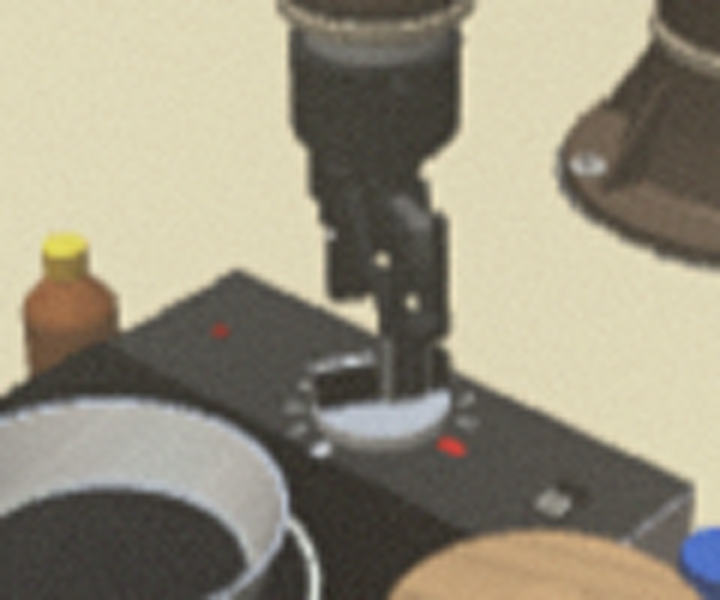

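Run:
```python
from h import *
f=dict(np.load("sc5.npz")); W=pts(f)
for v in range(166,184): print(v,*[tuple((W[v,u]*1000).round().tolist())+(int(f["img"][v,u,2]),) for u in (336,338,341)])
```

```text
166 (496.0, 72.0, 161.0, 62) (493.0, 76.0, 160.0, 64) (487.0, 82.0, 159.0, 61)
167 (498.0, 74.0, 159.0, 63) (495.0, 78.0, 159.0, 63) (465.0, 67.0, 139.0, 76)
168 (481.0, 62.0, 143.0, 67) (473.0, 62.0, 138.0, 63) (465.0, 66.0, 136.0, 79)
169 (483.0, 63.0, 141.0, 64) (475.0, 64.0, 137.0, 65) (464.0, 66.0, 132.0, 76)
170 (485.0, 64.0, 139.0, 61) (476.0, 65.0, 135.0, 70) (465.0, 67.0, 129.0, 79)
171 (482.0, 62.0, 134.0, 63) (475.0, 63.0, 130.0, 65) (466.0, 67.0, 127.0, 80)
172 (484.0, 64.0, 132.0, 65) (478.0, 66.0, 129.0, 66) (467.0, 68.0, 125.0, 76)
173 (482.0, 62.0, 127.0, 62) (474.0, 63.0, 123.0, 66) (464.0, 66.0, 119.0, 76)
174 (482.0, 62.0, 124.0, 62) (477.0, 65.0, 122.0, 69) (465.0, 67.0, 116.0, 87)
175 (485.0, 64.0, 123.0, 64) (477.0, 66.0, 119.0, 67) (464.0, 66.0, 112.0, 126)
176 (483.0, 63.0, 118.0, 95) (476.0, 65.0, 115.0, 112) (428.0, 41.0, 79.0, 174)
177 (476.0, 58.0, 109.0, 153) (439.0, 39.0, 81.0, 162) (435.0, 46.0, 82.0, 187)
178 (444.0, 35.0, 79.0, 184) (444.0, 42.0, 81.0, 187) (438.0, 49.0, 81.0, 191)
179 (451.0, 40.0, 81.0, 190) (445.0, 43.0, 79.0, 188) (443.0, 52.0, 82.0, 188)
180 (455.0, 43.0, 81.0, 186) (451.0, 47.0, 80.0, 182) (446.0, 54.0, 81.0, 172)
181 (458.0, 45.0, 80.0, 186) (456.0, 51.0, 81.0, 179) (449.0, 56.0, 79.0, 132)
182 (462.0, 48.0, 80.0, 175) (457.0, 51.0, 79.0, 158) (449.0, 56.0, 76.0, 111)
183 (465.0, 50.0, 79.0, 132) (458.0, 52.0, 76.0, 125) (448.0, 56.0, 72.0, 93)
```

Request:
apply_moves(moves=[[0,[8,0,-1.7],[0,0,0]],[0,[4,0,0],[0,0,0]],[150,[0,0,0],[0,0,0]],[190,[0,0,0],[0,0,0]],[220,[0,0,0],[0,0,0]],[255,[0,0,0],[0,0,0]],[255,[0,0,0],[0,0,0]],[255,[0,0,0],[0,0,0]]], grip_force=35)

```text
t: 18.92
tcp_pos: [0.4423, 0.0235, 0.0486]
tcp_rot: [0.227, 0.67, -0.226, 0.67]
wrist_force: [-0.8, 0.9, 5.2]
width: 0.0133
```

Run:
```python
from h import *
need((.4422,.0232,.048),52.6); print(np.round(bot.get_state()["moment"],2))
f=cam("scene"); np.savez("sc5.npz",**f); cv2.imwrite("pics/scene10.png",cv2.resize(f["img"][110:210,270:390],None,fx=6,fy=6,interpolation=cv2.INTER_CUBIC))
```

```text
t 18.93 p [0.4423 0.0235 0.0486] q [-0.272  0.345  0.123  2.178 -0.072  0.622  0.82 ] F [-0.8  0.9  5.2] w 0.0133
x [ 0.  0. -1.] y [0.607 0.795 0.   ] z [ 0.795 -0.607  0.   ] yaw_y 52.63
shift [ 0.6 -0.3  0.1] rotvec [ 0.03  0.01 -0.03]
[ 0.11  0.2  -0.06]
```

View pics/scene10.png

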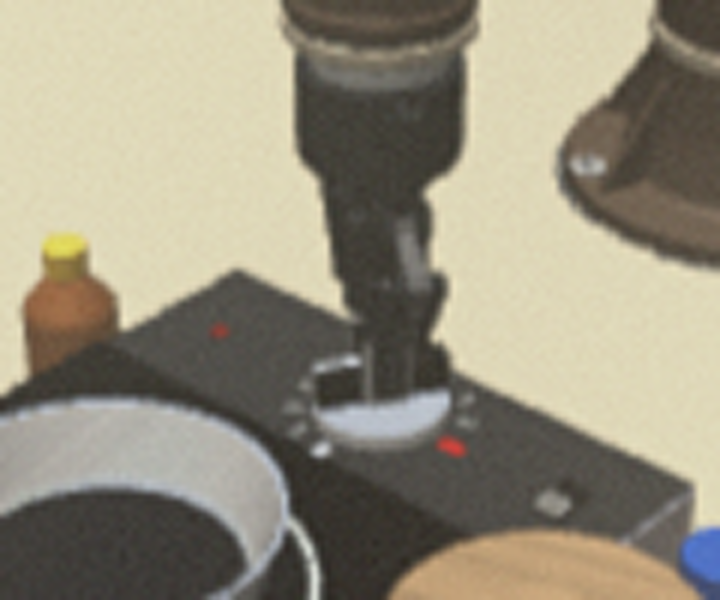

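Request:
apply_moves(moves=[[255,[-0.3,0,0],[4,0,0]],[255,[0,0,0],[8,0,0]],[255,[0,0,0],[8,0,0]],[255,[0,0,0],[8,0,0]],[255,[0,0,0],[8,0,0]],[255,[0,0,0],[8,0,0]],[255,[0,0,0],[8,0,0]],[255,[0,0,0],[8,0,0]]])

```text
t: 19.98
tcp_pos: [0.4417, 0.0233, 0.0486]
tcp_rot: [-0.532, -0.466, 0.532, -0.466]
wrist_force: [-0.5, -0.6, 3.6]
width: 0.0133
```

Run:
```python
from h import *
need((.4422,.0232,.048),-50.6); print(np.round(bot.get_state()["moment"],2))
```

```text
t 19.98 p [0.4417 0.0233 0.0486] q [-0.493  0.36   0.405  2.195 -0.238  0.628 -0.05 ] F [-0.5 -0.6  3.6] w 0.0133
x [-0.001 -0.    -1.   ] y [ 0.991 -0.133 -0.001] z [-0.133 -0.991  0.   ] yaw_y -7.62
shift [0.6 0.5 0. ] rotvec [4.298e+01 2.000e-02 3.000e-02]
[-0.02  0.35  0.1 ]
```

Request:
apply_moves(moves=[[255,[0,0,0],[8,0,0]],[255,[0,0,0],[8,0,0]],[255,[0,0,0],[8,0,0]],[255,[0,0,0],[8,0,0]],[255,[0,0,0],[6,0,0]],[255,[0,0,0],[4,0,0]],[255,[0,0,0],[1,0,0]],[255,[0,0,0],[0,0,0]]])

```text
t: 20.98
tcp_pos: [0.4414, 0.0234, 0.0486]
tcp_rot: [-0.665, -0.24, 0.666, -0.239]
wrist_force: [-2.1, 0.1, 4.4]
width: 0.0129
```

Run:
```python
from h import *
need((.4422,.0232,.048),-50.6); print(np.round(bot.get_state()["moment"],2))
```

```text
t 20.98 p [0.4414 0.0234 0.0486] q [-0.65   0.389  0.616  2.207 -0.373  0.647 -0.647] F [-2.1  0.1  4.4] w 0.0129
x [-0.001  0.    -1.   ] y [ 0.638 -0.77  -0.001] z [-0.77  -0.638  0.001] yaw_y -50.38
shift [ 0.6  0.7 -0.5] rotvec [0.22 0.05 0.05]
[ 0.12  0.5  -0.05]
```

Release, rise and move back clear to check.

Request:
apply_moves(moves=[[150,[0,0,0],[0.2,0,0]],[0,[0,0,0],[0,0,0]],[0,[0,0,0],[0,0,0]],[0,[0,0,0],[0,0,0]],[0,[-15,0,0],[0,0,0]],[0,[-40,0,0],[0,0,0]],[0,[-50,0,0],[0,0,0]],[0,[-50,0,0],[0,0,0]]])

```text
t: 21.98
tcp_pos: [0.4418, 0.0227, 0.206]
tcp_rot: [0.666, 0.238, -0.666, 0.238]
wrist_force: [0.8, 0.9, 0.6]
width: 0.0851
```

Request:
apply_moves(moves=[[0,[0,-35,-35],[0,0,0]],[0,[0,-35,-35],[0,0,0]],[0,[0,-35,-35],[0,0,0]],[0,[0,-40,0],[0,0,0]],[0,[0,-40,0],[0,0,0]],[0,[0,-40,0],[0,0,0]],[0,[0,0,0],[0,0,0]]])

```text
t: 22.85
tcp_pos: [0.3784, 0.266, 0.2044]
tcp_rot: [0.665, 0.24, -0.665, 0.24]
wrist_force: [-0.3, -0.3, 0.3]
width: 0.0852
```

```bash
cat > chk.py <<'E'
from h import *
import sys
k=sys.argv[1]
s,M=st()
f=cam("top"); np.savez(f"topk{k}.npz",**f); cv2.imwrite(f"pics/topk{k}.png",cv2.resize(f["img"][110:300,200:480],None,fx=2.8,fy=2.8)); c=panfit(f); handle(f,c)
h=np.load("hob.npz"); Rm,t=h["Rm"],h["t"]
print("hob now",hobfit(f)[1:3])
n=400; v,u=np.mgrid[0:n,0:n]; X=(200-v)*.00025-.137; Y=(200-u)*.00025; o=[]
for hz in (.103,.071):
    P=np.stack([X,Y],-1)@Rm.T+t
    K=f["camera_matrix"]; Pc=(np.dstack([P,np.full((n,n),hz)])-f["xyz"])@R.from_quat(f["orientation"]).as_matrix()
    mx=(Pc[...,0]/Pc[...,2]*K[0,0]+K[0,2]).astype(np.float32); my=(Pc[...,1]/Pc[...,2]*K[1,1]+K[1,2]).astype(np.float32)
    a=cv2.remap(f["img"],mx,my,cv2.INTER_CUBIC)
    if hz>.1:
        g=cv2.cvtColor(a,cv2.COLOR_BGR2GRAY); d=np.hypot(v-200,u-200); m=(g<75)&(d<125)
        V=np.c_[u[m],v[m]].astype(np.float32); l=cv2.fitLine(V,cv2.DIST_HUBER,0,.01,.01).ravel(); print("wing cw deg",np.degrees(np.arctan2(l[0],-l[1]))%180,l[2:])
    o.append(a)
cv2.imwrite(f"pics/dialk{k}.png",np.hstack(o))
W=pts(f)
for l in["canister_center","scales_center","oil_center","shaker_center","mould_center"]:
    for d in spotter.regions_of(l,"top")[:1]:
        w=W[d["mask"]]; w=w[np.isfinite(w[:,0])]; print(l,round(d["conf"],2),np.round(np.nanmedian(w,0),3))
f=cam("scene"); c=panfit(f); handle(f,c); cv2.imwrite(f"pics/scenek{k}.png",cv2.resize(f["img"][100:300,180:460],None,fx=2.8,fy=2.8))
E
python3 chk.py 1
```

```text
t 22.85 p [0.3784 0.266  0.2044] q [-1.252  0.163  0.613  1.975 -0.109  1.035 -1.468] F [-0.3 -0.3  0.3] w 0.0852
x [-0.     0.001 -1.   ] y [ 0.639 -0.769 -0.001] z [-0.769 -0.639 -0.   ] yaw_y -50.29
rim c [0.62642772 0.0052756 ] r 0.08076232590462044 n 636 plane [-0.00343728  0.00209934  0.11411054]
handle n 444 [ 0.0928501   0.9956801   0.6116957  -0.14759013] 84.6724 mean dir -95.50470098680562
hob now (array([0.57800201, 0.01043648]), np.float64(-0.09803946794746966))
wing cw deg 139.51013 [180.95432 181.90009]
canister_center 0.9 [0.77  0.269 0.122]
scales_center 0.76 [ 0.579 -0.218  0.033]
oil_center 0.73 [ 0.443 -0.174  0.064]
shaker_center 0.65 [0.471 0.221 0.094]
mould_center 0.75 [0.618 0.357 0.008]
rim c [0.62883446 0.0065283 ] r 0.08128076671341145 n 515 plane [0.00665808 0.00157501 0.1132826 ]
handle n 237 [ 0.1428083  0.9897504  0.6177545 -0.1416892] 81.78961 mean dir -94.27521748013713
```

View pics/topk1.png

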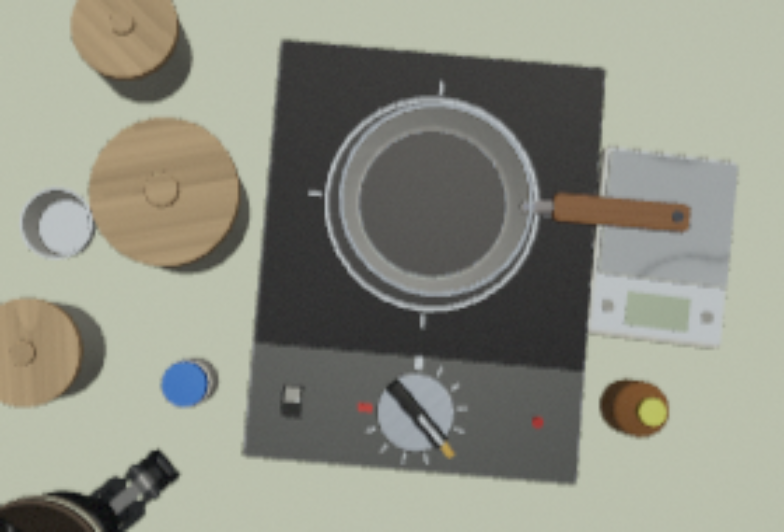

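View pics/dialk1.png

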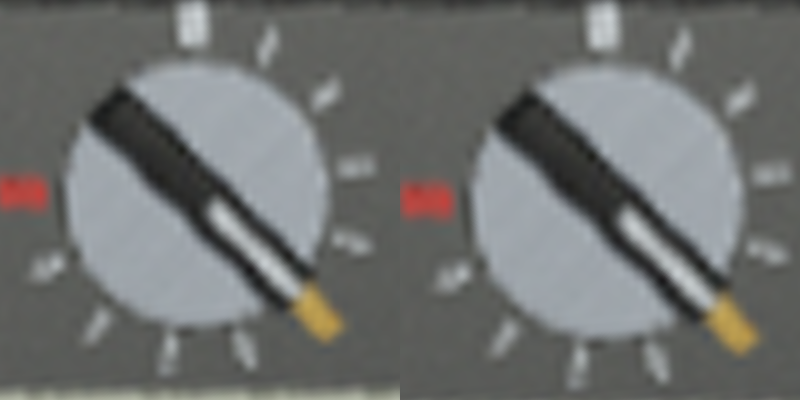

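View pics/scenek1.png

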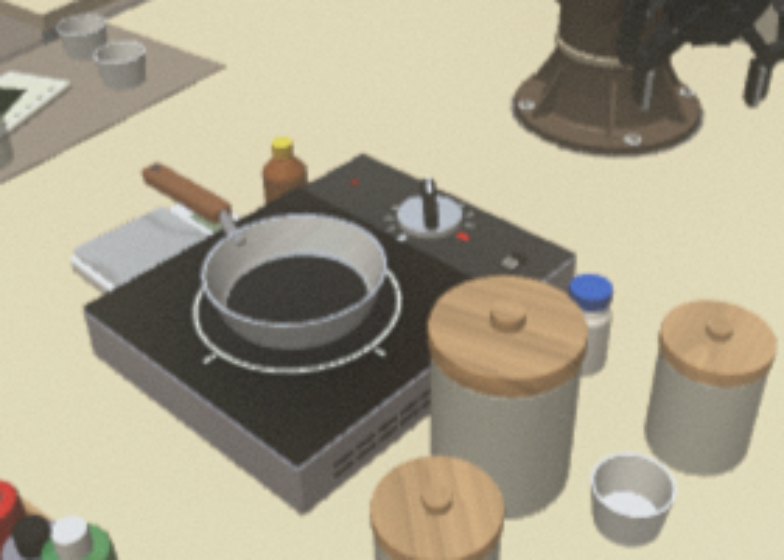

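```bash
python3 -c "
from workcell import hand_in
print(hand_in())"
```

```text
the job is handed in; nothing more can be done
None
```

The job is done and handed in at about 23 s of the 51 s allowed, with the gripper open and clear of everything. The pan is centred on the ring with its handle out to the right of the hob, over the scales, and the heat dial is at medium.

**What I did**
- My first try at gripping the handle closed on nothing: the fingers shut just above the handle and touched nothing.
- The depth images showed the fingertips about 37–40 mm higher than the reported TCP. I corrected for that in both grasps.
- I slid the pan about 25 mm to the ring's centre while turning its handle 91°, then let go.
- I then gripped the dial's wing and turned it 103° clockwise.

**Last checks**
- **Pan position:** it is about 1.3 mm from the ring's centre by the top camera and about 1.7 mm by the scene camera, in opposite directions. The margin is 8.5 mm. The rim is level to within the depth noise, so I took the pan as flat on the glass.
- **Handle:** it points along -95.5° by the top camera, against a target of -95.6°. The scene camera gave -94° to -98°.
- **Dial:** the pointer line ends at the orange mark in the flattened top view, about 135–136° by eye. The automatic line fit gave 139.5°, but the turn itself adds up to 135° and the picture agrees, so I took the fit as biased.
- **Surroundings:** the oil bottle, shaker and mould were measured within about 1 mm of where they began. I compared the scales and the large canister by eye only, and both look unmoved. The scales' measured midpoint shifted because the handle now covers part of them, and the final canister reading picked up a smaller look-alike.

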